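# Top up the ink case

## Robot

A 6-joint arm with a two-finger parallel gripper is mounted at the origin on the work surface. World frame = base frame: x ahead of the robot, y to its left, z up, the work surface at z = 0. Lengths are in m, angles in rad, forces in N, time in s.
With the tool pointing down it reaches from about 0.4 to 0.825 m from the base axis. Payload 7 kg.
Tool frame: the origin (TCP) lies midway between the tips of the shut fingers; the grasp point (between the pads) lies 19 mm behind it; z points along the fingers, y is the line along which they close (so a half turn about z gives the same grasp; the last joint's range is limited). The gripper opens to 88 mm and grips with 3 to 60 N. Pads are 19 mm wide; open, the fingers measure 130 mm over their backs; the gripper's body (78 mm by 193 mm) begins 47 mm behind the grasp point.
Start: joints at [0.288, 0.359, 0.012, 0, -1.224, -0.288], TCP at [0.675, -0, 0.227] pointing down, gripper open.
Joint ranges: [-3.07, 3.07], [-1.43, 2.12], [-1.02, 1.25], [-3.03, 1.67], [-3.05, -0], [-3.03, 3.03]. Speed limits (rad/s): [2.39, 2.39, 3.01, 3.14, 3.14, 3.14].

## Interface

Orientations are given as [roll, pitch, yaw] about the fixed x, y, z axes, in that order (R = Rz(yaw) Ry(pitch) Rx(roll)).
In Python, from station import arm, grab_frame, camera_params, spot_in gives the robot as it stands.
- The arm moves only by the shell command python3 -m jog 'ROWS' [FORCE]. ROWS is JSON, a list that holds one entry, the list of rows, each a list of 7 numbers: the shift along the tool's x, y, z in mm, then the turn, a rotation vector about the tool's x, y, z in rad, then the finger opening in mm, from 0 to 87.6. In form: [[[x, y, z, wx, wy, wz, fingers], ...]]. A call has 1 to 20 rows; each row is the pose to reach, as a shift and turn from the pose commanded when the call began, along the tool's axes at that moment; what a row does not reach only later rows make up. A row lasts 1/8 s, in which the tool goes at most 62.5 mm and 10.7 degrees, less where a joint would pass 70% of its speed; a pose out of reach is approached as far as the arm can. A call with a gripper value outside its range is refused whole. The fingers move at their own pace and stop on an object; FORCE is the grip in N (left out, the last holds). Time passes only in rows, so rows that repeat a pose let the fingers close. It gives the time, the measured TCP pose, the force, the opening and the grip force at its end, in the units of the state.
- arm.get_state(): the state, without advancing time (a new reading comes with each control period).
- grab_frame(name): name is "scene" or "side" or "wrist"; returns (picture, depth): 480x640x3 uint8, blue, green, red; 480x640 float32, m along the optical axis (not along the pixel's ray), 0 where there is no reading.
- camera_params(name): a dict with "mtx" (3x3 intrinsics, pixels), "R" (3x3) and "t" (3): a world point X has camera coordinates R X + t. Camera axes: x right, y down, z forward; pixel columns grow to the right and rows downward; lengths in m; the calibration is good to about 2 mm. A picture is of the moment at which its call begins: read the wrist's pose just before it. camera_params takes no time and is no camera call; for the wrist camera it gives the pose at the moment of the call.
- arm.job_done(): hands the job in; it is judged then, once.
Trained networks look in the newest picture that a camera, given by its name, has taken for a name from the list of things; names that differ only in an ending like _2 or _b are one class to them, and where a whole thing is asked for, a point or a joint stands for the part that bears it (a point fixed in the world has none). Each returns a list of dicts, best first, with "confidence" (0 to 1); they miss things now and then, are a little off and sometimes report something else, mostly with a low value. They report only what shows in the picture. A call takes as long as a camera call. They do not tell look-alikes from the thing itself.
- spot_in(query, camera): "uv" ([column, row] in pixels, amid what is visible of it).
The state is a dict: "t": time; "q": joint angles; "qd": joint speeds; "joint_efforts": joint torques, N m; "eef_pos": TCP position; "ee_rot": TCP orientation; "force": force on the tool from outside, world axes, zero at the start; "moment": the same for the moment, N m; "width": finger opening in m; "gripper_force": force on a finger pad.
Only numpy, scipy, OpenCV 4.12 (cv2) and the standard library are available. Lean on these libraries where they do the work, as an engineer would, in place of code of your own. Each camera call takes 0.05 s, during which the arm holds its last target. There are 200 camera calls.

## Task

Raise the stiff lid of the ink case until it stands straight up and leave it so. Then put the three small spare ink bottles from the bench upright into the three empty pockets of the case, one in each, lowering every bottle to the pocket floor before letting go. Leave what is already in the case, and the other things on the bench, where they are.

Things in the scene. Friction and masses are not known exactly. Their poses are not given: they have to be found in the camera images.
- crate: Open plywood case fixed to the bench, 158 deep (x) x 251 wide (y), walls 45 high, floor 6 thick. Eight square pockets of 55 x 55, 60 apart centre to centre, in two rows of four, and behind them (+x) a narrow trough with a brush, not a pocket. Origin at the centre of its underside; -x is its front, towards the robot; +x the hinge side.
- lid (a joint): Deep lid of the case (plywood rim 58 deep, clear flat pane on top, covering the whole case), hinged along the top of the case's back wall: the hinge line lies 79 behind (+x) the case's origin, 45 above the bench, along the case's y. Value in rad: 0 shut, 1.571 standing straight up, 2.2 its stop, leaning far back. The hinge is stiff and the lid stays at any angle.
- lid_bar (a point): Middle of the lid's steel pull bar: a round bar 10 dia, 120 long, parallel to the hinge, carried 42 in front of the lid's front rim by a stalk at each end (100 clear between the stalks). Shut, it lies 200 before the hinge line and 52 above it. Its axes turn with the lid; y is along the bar.
- pocket0 (a point): Centre of the floor of pocket 0 (6 above the bench; walls 39 high round it): front row, number 1 from the case's left (+y) end. May be empty or taken.
- pocket1 (a point): Centre of the floor of pocket 1 (6 above the bench; walls 39 high round it): front row, number 2 from the case's left (+y) end. May be empty or taken.
- pocket2 (a point): Centre of the floor of pocket 2 (6 above the bench; walls 39 high round it): front row, number 3 from the case's left (+y) end. May be empty or taken.
- pocket3 (a point): Centre of the floor of pocket 3 (6 above the bench; walls 39 high round it): front row, number 4 from the case's left (+y) end. May be empty or taken.
- pocket4 (a point): Centre of the floor of pocket 4 (6 above the bench; walls 39 high round it): rear row, number 1 from the case's left (+y) end. May be empty or taken.
- pocket5 (a point): Centre of the floor of pocket 5 (6 above the bench; walls 39 high round it): rear row, number 2 from the case's left (+y) end. May be empty or taken.
- pocket6 (a point): Centre of the floor of pocket 6 (6 above the bench; walls 39 high round it): rear row, number 3 from the case's left (+y) end. May be empty or taken.
- pocket7 (a point): Centre of the floor of pocket 7 (6 above the bench; walls 39 high round it): rear row, number 4 from the case's left (+y) end. May be empty or taken.
- spare1: Amber glass ink bottle, round body 44 dia x 50 high, sloping shoulder up to a straight black screw cap 28 dia that runs from 60 to 92 above the underside (92 high in all), about 0.11 kg. Origin at the centre of its underside, z up its axis. A spare, standing on the bench beside the case at the start.
- spare2: Amber glass ink bottle, round body 44 dia x 50 high, sloping shoulder up to a straight black screw cap 28 dia that runs from 60 to 92 above the underside (92 high in all), about 0.11 kg. Origin at the centre of its underside, z up its axis. A spare, standing on the bench beside the case at the start.
- spare3: Amber glass ink bottle, round body 44 dia x 50 high, sloping shoulder up to a straight black screw cap 28 dia that runs from 60 to 92 above the underside (92 high in all), about 0.11 kg. Origin at the centre of its underside, z up its axis. A spare, standing on the bench beside the case at the start.
- stock1: Amber glass ink bottle, round body 44 dia x 50 high, sloping shoulder up to a straight black screw cap 28 dia that runs from 60 to 92 above the underside (92 high in all), about 0.11 kg. Origin at the centre of its underside, z up its axis. Already stands in one of the pockets.
- stock2: Amber glass ink bottle, round body 44 dia x 50 high, sloping shoulder up to a straight black screw cap 28 dia that runs from 60 to 92 above the underside (92 high in all), about 0.11 kg. Origin at the centre of its underside, z up its axis. Already stands in one of the pockets.
- stock3: Amber glass ink bottle, round body 44 dia x 50 high, sloping shoulder up to a straight black screw cap 28 dia that runs from 60 to 92 above the underside (92 high in all), about 0.11 kg. Origin at the centre of its underside, z up its axis. Already stands in one of the pockets.
- pot: Squat white ceramic pot, 45 dia, with a cork 38 dia, 44 high in all, standing in one of the pockets. Origin at the centre of its underside.
- tin: Flat round aluminium tin, 46 dia, 30 high, lying low in one of the pockets. Origin at the centre of its underside.
- big_bottle: Large amber bottle of the same shape as the spares but 57 dia, 120 high, cap 42 dia: too large for a pocket. Stands on the bench at the start among the spares; a bystander. Origin at the centre of its underside.
- wide_jar: Glass jar 60 dia, 95 high, with a wide metal lid. Stands on the bench at the start among the spares; a bystander. Origin at the centre of its underside.
- beaker: White ceramic beaker, open, 66 dia at the rim, 85 high. Stands on the bench at the start among the spares; a bystander. Origin at the centre of its underside.
- mortar: Dark metal bowl, 72 dia at the rim, 50 high. Stands on the bench at the start among the spares; a bystander. Origin at the centre of its underside.
- funnel: Plastic funnel standing mouth down, 68 dia at the foot, spout up, 85 high. Stands on the bench at the start among the spares; a bystander. Origin at the centre of its underside.
Not all that is in view belongs to the job. What is shaped like the spare1 but pink or purple is not meant.

How it is judged:
By the outcome, as a careful person would: the job done as asked, in the order asked, and still so for the second after the job is handed in, with the robot touching nothing.
It also fails if it takes over 72 s, if anything falls off the work surface, if the arm or the gripper's body presses on something with over 40 N, if the wrist force passes 120 N, or if a joint passes its speed limit or range.

## Working session

There is one attempt and no reset: what is moved stays moved. The work goes in short steps, Python scripts to look and compute and a shell command to move; the robot and the scene stay as the last step left them, time stands still between calls to the robot, and variables do not carry over. Pictures are saved under pics/ and viewed, at most 10 in all, crops included, and the job is handed in when it is done.

```bash
mkdir -p pics; ls
cat > h.py <<'E'
import numpy as np, cv2
from station import arm, grab_frame, camera_params, spot_in
def px2w(cam,uv,depth=None,z=None,cp=None):
    c=cp or camera_params(cam); K=np.array(c["mtx"]);R=np.array(c["R"]);t=np.array(c["t"]).ravel()
    r=np.linalg.inv(K)@np.array([uv[0],uv[1],1.]); o=-R.T@t; d=R.T@r
    s=(z-o[2])/d[2] if z is not None else depth
    return o+s*d
def w2px(cam,X,cp=None):
    c=cp or camera_params(cam); p=np.array(c["mtx"])@(np.array(c["R"])@np.array(X)+np.array(c["t"]).ravel()); return p[:2]/p[2]
E
python3 - <<'E'
from h import *
print(arm.get_state())
for n in ("scene","side"):
    im,d=grab_frame(n); cv2.imwrite(f"pics/{n}0.png",im); np.save(f"{n}0.npy",d)
    c=camera_params(n); print(n,np.round(-np.array(c["R"]).T@np.array(c["t"]).ravel(),3),np.round(np.array(c["R"])[2],2))
    for q in ("spare1","lid_bar","crate","big_bottle"):
        for r in spot_in(q,n)[:9]:
            u,v=map(int,r["uv"]); print(n,q,r["uv"],round(r["confidence"],2),np.round(px2w(n,r["uv"],depth=d[v,u]),3))
E
```

```text
pics
{'t': 0.0, 'q': array([ 2.88110718e-01,  3.59377927e-01,  1.10639568e-02, -3.58463479e-04,
       -1.22407717e+00, -2.88074465e-01]), 'qd': array([-0.00080208,  0.00031214,  0.00118718,  0.00159887,  0.00031805,
       -0.0019636 ]), 'joint_efforts': array([-8.00930356e-04, -5.82726967e+01,  2.93058443e+01,  6.99745238e+00,
        6.93249181e-03, -2.06530804e-04]), 'eef_pos': array([ 6.74518292e-01, -1.46208914e-05,  2.25629189e-01]), 'ee_rot': array([ 3.13996781e+00, -1.30050060e-04, -1.57088205e+00]), 'force': array([ 0.47769878,  0.28258723, -0.21404425]), 'moment': array([ 0.02246505, -0.00626125,  0.01886908]), 'gripper_force': 0.0, 'width': 0.0876269071792468}
scene [ 1.11  -0.369  1.221] [-0.42  0.32 -0.85]
scene spare1 [466.7, 202.0] 0.94 [0.655 0.439 0.06 ]
scene spare1 [454.0, 182.4] 0.93 [0.588 0.461 0.056]
scene spare1 [449.0, 222.1] 0.89 [0.671 0.359 0.061]
scene spare1 [213.6, 348.8] 0.83 [ 0.592 -0.281  0.062]
scene spare1 [428.8, 192.8] 0.58 [0.578 0.377 0.07 ]
scene lid_bar [286.0, 274.6] 0.72 [ 0.573 -0.066  0.128]
scene crate [285.6, 276.7] 0.92 [ 0.576 -0.07   0.126]
scene crate [177.1, 307.5] 0.31 [ 0.474 -0.295  0.094]
scene big_bottle [146.7, 339.8] 0.88 [ 0.505 -0.386  0.103]
side [ 0.589 -0.575  1.079] [-0.02  0.54 -0.84]
side spare1 [329.1, 140.7] 0.75 [0.564 0.378 0.057]
side spare1 [335.9, 168.2] 0.73 [0.585 0.286 0.056]
side spare1 [319.1, 397.2] 0.69 [ 0.576 -0.295  0.075]
side spare1 [338.4, 113.5] 0.69 [0.584 0.46  0.075]
side spare1 [360.3, 125.4] 0.65 [0.645 0.439 0.056]
side spare1 [361.5, 147.7] 0.55 [0.649 0.361 0.055]
side spare1 [314.7, 276.1] 0.24 [ 0.553 -0.065  0.13 ]
side lid_bar [313.4, 271.4] 0.7 [ 0.55  -0.053  0.128]
side lid_bar [264.3, 445.4] 0.34 [ 0.487 -0.396  0.121]
side crate [316.2, 274.2] 0.72 [ 0.556 -0.059  0.128]
side big_bottle [264.0, 447.4] 0.86 [ 0.486 -0.398  0.117]
```

Run:
```python
import cv2
a=cv2.imread("pics/scene0.png"); cv2.imwrite("pics/a.png",a)
```

```text
(no output)
```

View pics/scene0.png

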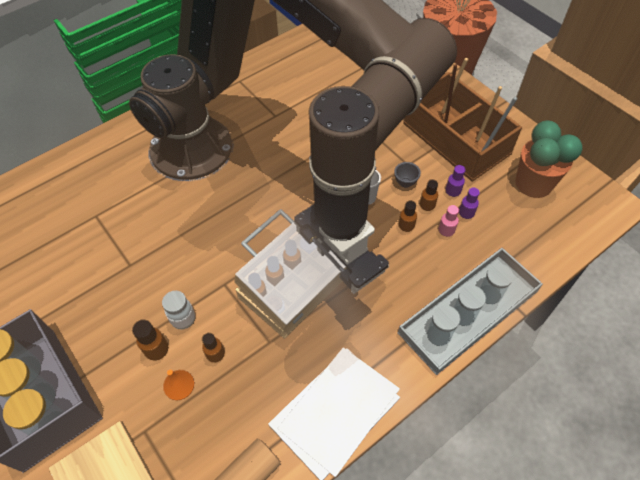

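View pics/side0.png

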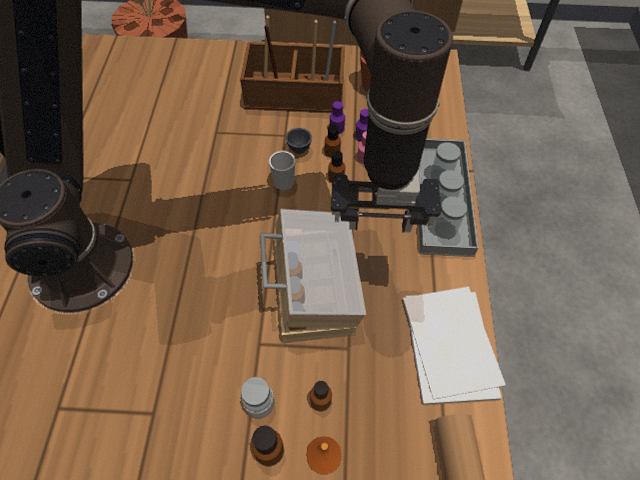

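The side view shows the case at about (320,270) with its pull bar at (262,262). The amber spares are at side (337,168), (333,140) and (320,396), or scene (408,216), (429,194) and (212,347). Look-alikes I am leaving alone:
- Purple bottles at scene (456,181) and (470,203).
- Pink bottle at scene (449,221).
- Big bottle at scene (148,338).
- Stock bottles under the lid at scene (257,285), (273,268) and (292,252).

Next is a close crop to check the choice.

Run:
```python
from h import *
im=cv2.imread("pics/side0.png"); sc=cv2.imread("pics/scene0.png")
w,d=grab_frame("wrist"); cv2.imwrite("pics/w0.png",w); np.save("w0.npy",d)
A=cv2.resize(im[225:350,240:370],(416,400),interpolation=cv2.INTER_CUBIC)
B=cv2.resize(sc[160:240,390:490],(375,300),interpolation=cv2.INTER_CUBIC)
C=cv2.resize(w,(375,281))
o=np.zeros((590,800,3),np.uint8); o[:400,:416]=A; o[:300,420:795]=B; o[305:586,420:795]=C
cv2.imwrite("pics/crop1.png",o)
ds=np.load("side0.npy"); dc=np.load("scene0.npy")
# caps: black blobs near spares -> precise px via depth maps: points with z in .07-.1 near each spare
def cloud(n,d):
    c=camera_params(n);K=np.array(c["mtx"]);R=np.array(c["R"]);t=np.array(c["t"]).ravel()
    v,u=np.mgrid[:480,:640]; P=np.stack([(u-K[0,2])/K[0,0]*d,(v-K[1,2])/K[1,1]*d,d],-1)
    W=(P-t)@R; W[d==0]=np.nan; return W
for n,dd in (("side",ds),("scene",dc)):
    W=cloud(n,dd)
    for g in ((.58,.286),(.57,.378),(.585,-.288)):
        m=(np.hypot(W[...,0]-g[0],W[...,1]-g[1])<.05)&(W[...,2]>.086)&(W[...,2]<.1)
        p=W[m]; print(n,g,len(p),np.round(p.mean(0),4),np.round(np.ptp(p,0),3))
    m=(W[...,2]>.06)&(W[...,2]<.16)&(abs(W[...,1]+.06)<.2)&(W[...,0]<.75)&(W[...,0]>.42)
    p=W[m]; lo=p[:,0].argsort()[:40]; print("bar?",np.round(p[lo].mean(0),4),np.ptp(p[lo],0))
```

```text
side (0.58, 0.286) 88 [0.5863 0.2981 0.0916] [0.025 0.028 0.012]
side (0.57, 0.378) 81 [0.5725 0.3862 0.0913] [0.026 0.031 0.01 ]
side (0.585, -0.288) 176 [ 0.5784 -0.2827  0.0921] [0.027 0.027 0.011]
bar? [0.4376 0.003  0.1503] [0.00696533 0.04454574 0.00807825]
scene (0.58, 0.286) 93 [0.5863 0.3004 0.0919] [0.028 0.03  0.011]
scene (0.57, 0.378) 92 [0.5723 0.3886 0.0921] [0.029 0.03  0.013]
scene (0.585, -0.288) 128 [ 0.5777 -0.2807  0.0919] [0.027 0.026 0.011]
bar? [0.4373 0.0045 0.1509] [0.00864131 0.06492032 0.01049276]
```

View pics/crop1.png

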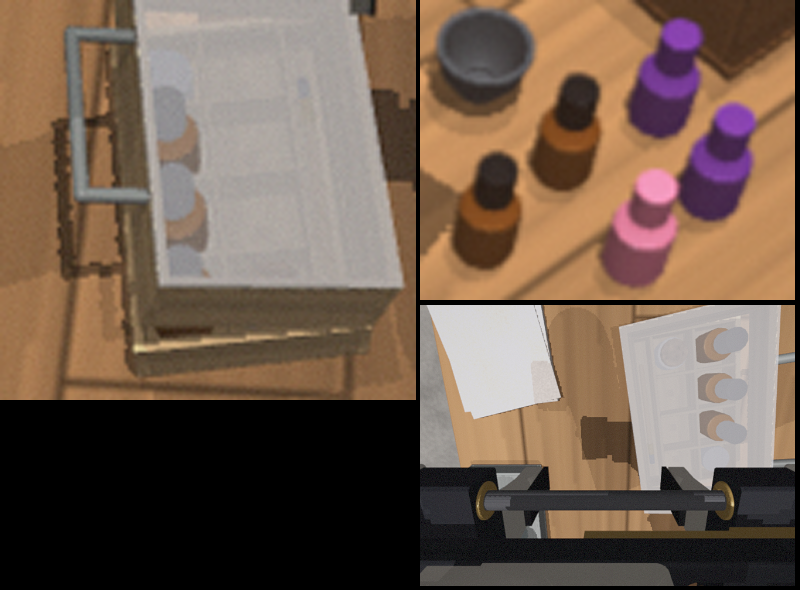

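```bash
cat >> h.py <<'E'
def cloud(n,d,c=None):
    c=c or camera_params(n);K=np.array(c["mtx"]);R=np.array(c["R"]);t=np.array(c["t"]).ravel()
    v,u=np.mgrid[:480,:640]; P=np.stack([(u-K[0,2])/K[0,0]*d,(v-K[1,2])/K[1,1]*d,d],-1)
    W=(P-t)@R; W[d==0]=np.nan; return W
E
python3 - <<'E'
from h import *
for n in ("side","scene"):
    W=cloud(n,np.load(n+"0.npy"))
    m=(W[...,0]>.52)&(W[...,0]<.61)&(abs(W[...,1]+.06)<.06)&(W[...,2]>.1)&(W[...,2]<.18)
    p=W[m]; A=np.c_[p[:,:2],np.ones(len(p))]; 
    for _ in range(5):
        s,*_r=np.linalg.lstsq(A,p[:,2],rcond=None); r=abs(A@s-p[:,2]); k=r<max(.004,np.median(r)*2); A,p=A[k],p[k]
    print(n,len(p),s,r.mean(),"tilt",np.arctan(np.hypot(*s[:2])),"yaw of lid -x dir",np.arctan2(-s[1],-s[0]))
    # bar: points with x<.47, z>.12
    m=(W[...,0]>.40)&(W[...,0]<.465)&(W[...,1]>-.13)&(W[...,1]<.12)&(W[...,2]>.12)&(W[...,2]<.18)
    b=W[m]; print("bar n",len(b),np.median(b,0),b.min(0),b.max(0)); 
    q=b[b[:,0]<np.median(b[:,0])+.02]; f=np.polyfit(q[:,1],q[:,0],1); print("x=f(y)",f)
    uv=np.argwhere(m); print(uv.min(0),uv.max(0))
    print("gripper box check", W[(abs(W[...,2]-.04)<.006)&(W[...,0]<.75)&(W[...,0]>.45)&(abs(W[...,1]+.06)<.16)].shape)
E
```

```text
side 2149 [-0.26215589 -0.04563971  0.27248221] 0.0013053209162416212 tilt 0.26007236908884246 yaw of lid -x dir 0.17236622391212528
bar n 325 [ 0.449534   -0.03643016  0.15041396] [ 0.4332352  -0.10854854  0.12158389] [0.46493429 0.08557893 0.15624237]
x=f(y) [-0.08336872  0.44636902]
[216 260] [288 278]
gripper box check (451, 3)
scene 1916 [-0.26225268 -0.04128805  0.27260144] 0.0016068071961993164 tilt 0.2594968883710689 yaw of lid -x dir 0.15615442450800027
bar n 280 [ 0.4489214  -0.03364401  0.15031008] [ 0.43151588 -0.10530671  0.13755868] [0.464951   0.02589536 0.15830231]
x=f(y) [-0.09331998  0.44544197]
[209 241] [246 289]
gripper box check (276, 3)
```

Run:
```python
from h import *
W=cloud("side",np.load("side0.npy"))
a=px2w("side",(261.9,236),z=.152); b=px2w("side",(264.5,285.5),z=.152); print(a,b,np.linalg.norm(a-b)," yaw",np.arctan2(-(a-b)[0],(a-b)[1]))
m=(W[...,0]>.42)&(W[...,0]<.5)&(W[...,1]>-.12)&(W[...,1]<.05)&(W[...,2]>.135)&(W[...,2]<.17)
p=W[m]; 
for y in np.arange(-.11,.03,.01):
    q=p[abs(p[:,1]-y)<.005]; 
    if len(q): print(round(y,3),len(q),np.round(q[:,0].min(),4),np.round(np.median(q,0),4))
im=cv2.imread("pics/side0.png"); sc=cv2.imread("pics/scene0.png")
# right edge of pane and case
P=W[(W[...,2]>.03)&(W[...,2]<.05)&(W[...,1]<-.1)&(W[...,1]>-.24)&(W[...,0]>.45)&(W[...,0]<.75)]
print(len(P)); 
for x in np.arange(.48,.72,.02):
    q=P[abs(P[:,0]-x)<.01]
    if len(q): print(round(x,2),len(q),q[:,1].min().round(4),np.median(q[:,2]).round(3))
```

```text
[0.43786322 0.01168182 0.152     ] [ 0.45645723 -0.10380879  0.152     ] 0.11697785214998441  yaw 0.15963037516463574
-0.11 10 0.4557 [ 0.4623 -0.106   0.1471]
-0.1 107 0.4527 [ 0.4747 -0.1001  0.1459]
-0.09 39 0.4514 [ 0.458  -0.0902  0.1496]
-0.08 33 0.4484 [ 0.4569 -0.0791  0.1504]
-0.07 38 0.4468 [ 0.4555 -0.0699  0.1485]
-0.06 40 0.4461 [ 0.4543 -0.0596  0.1489]
-0.05 42 0.4447 [ 0.4534 -0.0501  0.1478]
-0.04 45 0.4412 [ 0.4907 -0.0393  0.1463]
-0.03 47 0.4402 [ 0.4877 -0.0292  0.1464]
-0.02 56 0.439 [ 0.4869 -0.0201  0.1458]
-0.01 55 0.4379 [ 0.4858 -0.0093  0.1459]
-0.0 52 0.4346 [0.4861 0.0005 0.1445]
0.01 69 0.4334 [0.4796 0.0119 0.1449]
0.02 119 0.4332 [0.47   0.0185 0.1438]
0.03 45 0.4737 [0.4869 0.0294 0.1428]
493
0.48 48 -0.1616 0.045
0.5 78 -0.1633 0.044
0.52 85 -0.1597 0.042
0.54 61 -0.1574 0.044
0.56 63 -0.1526 0.044
0.58 50 -0.1497 0.044
0.6 44 -0.1455 0.043
0.62 35 -0.1426 0.039
0.64 29 -0.1398 0.041
```

The crop confirms that the two amber spares at scene (408,216) and (429,194) are plain amber with black caps. The lid is already ajar at about 0.26 rad, the case yaw is about 0.16, and the middle of the bar is near (0.447, -0.046, 0.147). Moving to the bar now.

```bash
python3 -m jog '[[[10,50,0,0,0,-0.05,28],[20,100,0,0,0,-0.1,28],[30,150,0,0,0,-0.16,28],[40,200,0,0,0,-0.16,28],[46,228,0,0,0,-0.16,28],[46,228,30,0,0,-0.16,28],[46,228,50,0,0,-0.16,28],[46,228,50,0,0,-0.16,28]]]' 30
python3 - <<'E'
from h import *
c=camera_params("wrist"); s=arm.get_state(); w,d=grab_frame("wrist"); cv2.imwrite("pics/w1.png",w)
print(s["eef_pos"],s["ee_rot"])
W=cloud("wrist",d,c)
m=(W[...,0]>.41)&(W[...,0]<.47)&(W[...,1]>-.13)&(W[...,1]<.05)&(W[...,2]>.13)&(W[...,2]<.17)
p=W[m]; print(len(p)); 
for y in np.arange(-.11,.03,.02):
    q=p[abs(p[:,1]-y)<.01]
    if len(q): print(round(y,3),len(q),np.round(np.median(q,0),4),q[:,0].min(),q[:,0].max())
E
```

```text
t: 1.55
eef_pos: [0.446, -0.0463, 0.1758]
ee_rot: [3.139, -0.0, -1.411]
force: [-0.7, 0.1, 0.0]
width: 0.0282
gripper_force: 0.0
[ 0.44604295 -0.04626572  0.17579001] [ 3.13940835e+00 -1.92567515e-04 -1.41092375e+00]
4656
-0.11 302 [ 0.4581 -0.1016  0.147 ] 0.44877508479129063 0.469869438473766
-0.09 1164 [ 0.454  -0.0936  0.1485] 0.445424973248604 0.46995304349434386
-0.07 767 [ 0.4486 -0.07    0.149 ] 0.4420341986457632 0.4550647839302452
-0.05 683 [ 0.4452 -0.0502  0.1491] 0.4387554740356147 0.4513654943775562
-0.03 610 [ 0.4421 -0.0308  0.1491] 0.435262769225773 0.44830255679399444
-0.01 5 [ 4.360e-01 -2.000e-04  1.498e-01] 0.4342857209880419 0.444609863213892
0.01 903 [0.4387 0.0157 0.1479] 0.4288108135417618 0.4572160066537298
0.03 222 [0.4484 0.0217 0.1457] 0.43029761656487625 0.457212061725398
```

```bash
python3 -m jog '[[[0,1,25,0,0,0,28],[0,1,48,0,0,0,28],[0,1,48,0,0,0,28],[0,1,48,0,0,0,0],[0,1,48,0,0,0,0],[0,1,48,0,0,0,0],[0,1,48,0,0,0,0]]]' 30
```

```text
t: 2.48
eef_pos: [0.4456, -0.0463, 0.129]
ee_rot: [3.141, 0.0, -1.411]
force: [-4.3, -0.1, 4.6]
width: 0.0089
gripper_force: 30.0
```

```bash
python3 -m jog '[[[0,-11,-17,0,0,0,0],[0,-24,-34,0,0,0,0],[0,-38,-49,0,0,0,0],[0,-54,-62,0,0,0,0],[0,-71,-74,0,0,0,0],[0,-71,-74,0,0,0,0]]]'
```

```text
t: 3.22
eef_pos: [0.5156, -0.035, 0.2043]
ee_rot: [3.14, -0.0, -1.41]
force: [-11.8, 3.8, 18.8]
width: 0.0092
gripper_force: 30.0
```

```bash
python3 -m jog '[[[0,-18,-12,0,0,0,0],[0,-37,-21,0,0,0,0],[0,-57,-27,0,0,0,0],[0,-77,-32,0,0,0,0],[0,-97,-34,0,0,0,0],[0,-118,-34,0,0,0,0],[0,-118,-34,0,0,0,0]]]'
```

```text
t: 4.1
eef_pos: [0.6347, -0.0155, 0.2366]
ee_rot: [-3.139, -0.0, -1.41]
force: [3.9, 1.2, -0.4]
width: 0.0094
gripper_force: 30.0
```

```bash
cat > lid.py <<'E'
from h import *
ux=np.array([np.cos(.162),np.sin(.162)]); uy=np.array([-ux[1],ux[0]]); H=np.array([.6247,-.0173])
for n in ("scene","side"):
    im,d=grab_frame(n); cv2.imwrite(f"pics/{n}_lid.png",im); W=cloud(n,d)
    a=(W[...,:2]-H)@ux; b=(W[...,:2]-H)@uy; z=W[...,2]
    m=(abs(b)<.115)&(z>.06)&(z<.19)&(a>.03)&(a<.12)
    A,Z=a[m],z[m]
    for _ in range(6):
        f=np.polyfit(Z,A,1); r=abs(np.polyval(f,Z)-A); k=r<max(.003,1.5*np.median(r)); A,Z=A[k],Z[k]
    print(n,m.sum(),len(A),"a=",f,"lid angle",np.pi/2+np.arctan(f[0]),"z range",Z.min(),Z.max())
E
python3 lid.py
```

```text
scene 2602 2574 a= [-0.19841024  0.07098201] lid angle 1.3749298456720191 z range 0.06013583497225374 0.1898994203120183
side 91 91 a= [-0.20183981  0.07301944] lid angle 1.3716323440780276 z range 0.06269341067299546 0.1899737856170558
```

```bash
python3 -m jog '[[[0,-20,2,0,0,0,0],[0,-41,6,0,0,0,0],[0,-41,6,0,0,0,0],[0,-41,6,0,0,0,0]]]' && python3 lid.py
```

```text
t: 4.7
eef_pos: [0.6731, -0.0094, 0.2305]
ee_rot: [-3.141, 0.0, -1.411]
force: [4.3, 1.8, -1.9]
width: 0.0089
gripper_force: 30.0
scene 1367 1367 a= [-0.00744418  0.06134908] lid angle 1.5633522834520317 z range 0.060054841360026215 0.1899844680304176Traceback (most recent call last):
  File "lid.py", line 9, in <module>
    f=np.polyfit(Z,A,1); r=abs(np.polyval(f,Z)-A); k=r<max(.003,1.5*np.median(r)); A,Z=A[k],Z[k]
    raise TypeError("expected non-empty vector for x")
TypeError: expected non-empty vector for x
```

```bash
python3 -m jog '[[[0,0,0,0,0,0,26],[0,0,0,0,0,0,26],[0,0,-25,0,0,0,26],[0,0,-75,0,0,0,26],[0,0,-100,0,0,0,26],[-40,40,-100,0,0,0,40],[-80,80,-100,0,0,0,60],[-120,120,-100,0,0,0,70],[-131,120,-100,0,0,0,70],[-131,120,-100,0,0,0,70]]]'
python3 - <<'E'
from h import *
c=camera_params("wrist"); print("cam",-np.array(c["R"]).T@np.array(c["t"]).ravel(),np.array(c["R"])[2])
w,d=grab_frame("wrist"); cv2.imwrite("pics/w2.png",w); np.save("w2.npy",d); import pickle; pickle.dump(c,open("w2.pkl","wb"))
ux=np.array([np.cos(.162),np.sin(.162)]); uy=np.array([-ux[1],ux[0]]); O=np.array([.5467,-.0299])
for q in ("spare1","pot","tin"):
    for r in spot_in(q,"wrist")[:6]:
        u,v=map(int,r["uv"]); X=px2w("wrist",r["uv"],depth=d[v,u],cp=c); print(q,r["uv"],round(r["confidence"],2),X.round(3),"case",((X[:2]-O)@ux).round(3),((X[:2]-O)@uy).round(3))
E
python3 lid.py 2>/dev/null
```

```text
t: 6.05
eef_pos: [0.5334, 0.1011, 0.3311]
ee_rot: [-3.141, 0.0, -1.409]
force: [1.2, -0.4, -0.2]
width: 0.068
gripper_force: 0.0
cam [0.54419577 0.02808141 0.48731656] [-0.04431149  0.27563322 -0.96024102]
spare1 [259.3, 372.0] 0.78 [0.569 0.369 0.037] case 0.086 0.39
pot [236.1, 100.9] 0.61 [0.635 0.017 0.051] case 0.094 0.032
pot [310.2, 5.7] 0.57 [ 0.569 -0.091  0.04 ] case 0.012 -0.063
pot [359.5, 157.6] 0.3 [0.486 0.057 0.034] case -0.046 0.095
tin [191.3, 99.9] 0.7 [0.635 0.025 0.203] case 0.096 0.04
scene 1910 1910 a= [-0.01020988  0.0613486 ] lid angle 1.560586798122737 z range 0.060016005776140025 0.1899595848018511
```

View pics/w2.png

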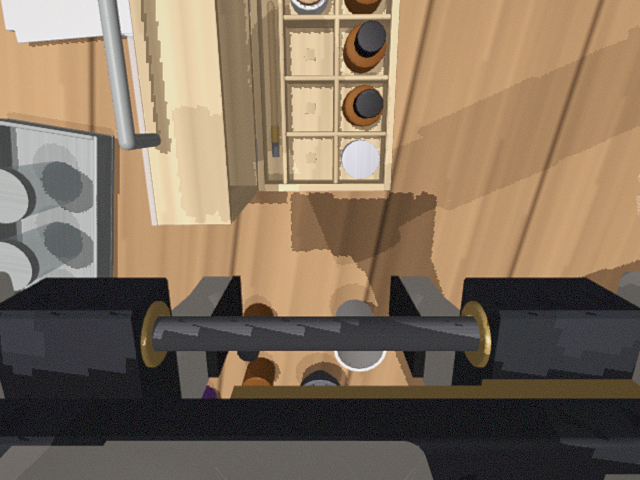

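The wrist view shows the front row full: tin at (360,158), bottles at (365,105), (368,40) and (362,3). The pot is at (310,3). Pockets 4, 5 and 6 in the rear row at (310,157), (310,107) and (310,55) are empty. The lid reads about 1.561 rad and has stayed there after release. Now refining the case pose.

Run:
```python
from h import *
import pickle
from scipy.optimize import minimize
c=pickle.load(open("w2.pkl","rb")); d=np.load("w2.npy"); im=cv2.imread("pics/w2.png")
W=cloud("wrist",d,c); O=np.array([.5467,-.0299])
r=W[...,:2]-O; m=(np.hypot(r[...,0],r[...,1])<.17)&(W[...,2]>.040)&(W[...,2]<.052)
m[200:]=False; uvm=np.argwhere(m); ok=(uvm[:,1]>255); P=W[m][ok][:,:2]
print(len(P), "ztop", np.median(W[m][ok][:,2]))
def loc(p,P): 
    u=np.array([np.cos(p[2]),np.sin(p[2])]); q=P-p[:2]; return q@u, q@np.array([-u[1],u[0]])
cx=[-.0435,.0165]; cy=[.09,.03,-.03,-.09]
def cost(p):
    a,b=loc(p,P); pen=np.zeros(len(a))
    for x in cx:
        for y in cy: pen=np.maximum(pen,np.minimum(.0275-abs(a-x),.0275-abs(b-y)))
    out=np.maximum(np.maximum(-.079-a,abs(b)-.1255),0)
    return np.minimum(np.maximum(pen,0),.006).mean()+np.minimum(out,.01).mean()
best=min((minimize(cost,[O[0]+i,O[1]+j,.162],method="Nelder-Mead",options=dict(xatol=1e-5,fatol=1e-8,initial_simplex=[[O[0]+i,O[1]+j,.162],[O[0]+i+.004,O[1]+j,.162],[O[0]+i,O[1]+j+.004,.162],[O[0]+i,O[1]+j,.18]])) for i in (-.005,0,.005) for j in (-.005,0,.005)),key=lambda s:s.fun)
p=best.x; print(p,best.fun,cost([*O,.162]))
u=np.array([np.cos(p[2]),np.sin(p[2])]); v=np.array([-u[1],u[0]])
big=cv2.resize(im[0:200,230:410],None,fx=2.9,fy=2.9,interpolation=cv2.INTER_CUBIC)
for x in cx:
    for k,y in enumerate(cy):
        C=p[:2]+x*u+y*v; print(k+(4 if x>0 else 0),C.round(4))
        sq=[w2px("wrist",[*(C+.0275*(s*u+t*v)),.045],c) for s,t in ((1,1),(1,-1),(-1,-1),(-1,1))]
        cv2.polylines(big,[np.int32((np.array(sq)-[230,0])*2.9)],True,(0,0,255) if x>0 else (255,0,0),1)
cv2.imwrite("pics/case.png",big)
# neighbours map around A,B
S=cloud("side",np.load("side0.npy"))
```

```text
6788 ztop 0.04281601826101966
[ 0.54292879 -0.02336249  0.16746601] 0.00037677187289163357 0.0017337666535206006
0 [0.485  0.0581]
1 [ 0.495 -0.001]
2 [ 0.505  -0.0602]
3 [ 0.515  -0.1194]
4 [0.5442 0.0681]
5 [0.5542 0.009 ]
6 [ 0.5642 -0.0502]
7 [ 0.5742 -0.1094]
```

View pics/case.png

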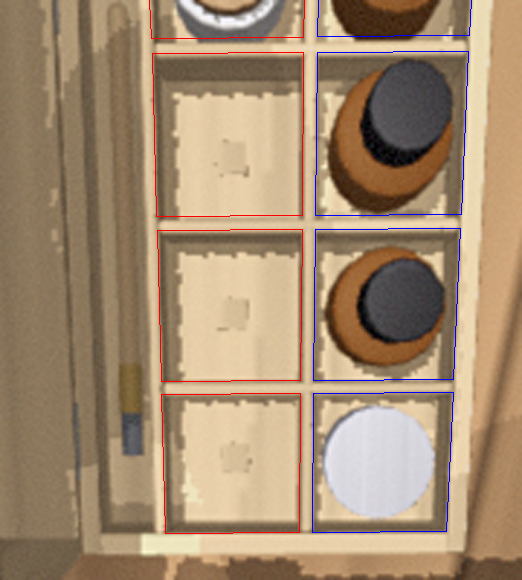

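The red squares sit exactly on pockets 4, 5 and 6, which are empty, so the case pose is good. Next I go over spare A with the gripper turned so the camera is at the front.

```bash
python3 -m jog '[[[-20,-9,0,0,0,0.175,60],[-40,-18,0,0,0,0.35,60],[-60,-27,0,0,0,0.525,60],[-80,-36,15,0,0,0.7,60],[-105,-47,30,0,0,0.875,56],[-130,-58,50,0,0,1.05,56],[-155,-69,70,0,0,1.225,50],[-175,-78,90,0,0,1.4,46],[-187,-84,100,0,0,1.57,46],[-187,-84,100,0,0,1.57,46],[-187,-84,100,0,0,1.57,46]]]'
cat > cap.py <<'E'
from h import *
import sys
c=camera_params("wrist"); s=arm.get_state(); w,d=grab_frame("wrist"); cv2.imwrite(f"pics/{sys.argv[1]}.png",w)
W=cloud("wrist",d,c); R=cv2.Rodrigues(np.zeros(3))[0]
y=s["ee_rot"][2]; tx=np.array([np.cos(y),np.sin(y)]); ty=np.array([np.sin(y),-np.cos(y)]); e=s["eef_pos"]
for a in sys.argv[2:]:
    g=np.array(eval(a)); z=W[...,2]; m=(np.hypot(W[...,0]-g[0],W[...,1]-g[1])<.035)&(z>.082)&(z<.102)
    p=W[m]; print(a,len(p),p.mean(0).round(4) if len(p) else "",(p.max(0)-p.min(0)).round(3) if len(p) else "")
    if len(p):
        t=p[p[:,2]>np.percentile(p[:,2],60)-.003]; (cc,_)=cv2.minEnclosingCircle(np.float32(t[:,:2]*1000)); C=np.array(cc)/1000; D=C-e[:2]
        print(" circle",C.round(4),"r",_,"tool mm",(D@tx*1000).round(1),(D@ty*1000).round(1),"dz to .061:",((e[2]-.061)*1000).round(1))
E
python3 cap.py wA "(.586,.299)" "(.572,.3875)"
```

```text
t: 7.72
eef_pos: [0.5872, 0.298, 0.2308]
ee_rot: [-3.141, 0.0, -2.978]
force: [-0.2, 0.0, 0.2]
width: 0.0459
gripper_force: 0.0
(.586,.299) 899 [0.582  0.3032 0.0898] [0.027 0.028 0.01 ]
 circle [0.5828 0.3034] r 13.81909465789795 tool mm 3.5 6.0 dz to .061: 169.8
(.572,.3875) 940 [0.5681 0.3905 0.0896] [0.027 0.028 0.01 ]
 circle [0.5687 0.3916] r 13.950936317443848 tool mm 3.0 95.4 dz to .061: 169.8
```

```bash
python3 -m jog '[[[3,6,40,0,0,0,46],[3,6,90,0,0,0,46],[3,6,135,0,0,0,46],[3,6,160,0,0,0,46],[3,6,170,0,0,0,46],[3,6,170,0,0,0,46],[3,6,170,0,0,0,20],[3,6,170,0,0,0,20],[3,6,170,0,0,0,20],[3,6,170,0,0,0,20]]]' 20
```

```text
t: 9.02
eef_pos: [0.5835, 0.3044, 0.0616]
ee_rot: [3.141, 0.002, -2.98]
force: [0.5, -0.2, 5.0]
width: 0.0276
gripper_force: 20.0
```

```bash
python3 -m jog '[[[0,0,-35,0,0,0,20],[0,0,-80,0,0,0,20],[8,-35,-120,0,0,0,20],[18,-80,-125,0,0,0,20],[28,-130,-125,0,0,0,20],[39,-180,-125,0,0,0,20],[50,-230,-125,0,0,0,20],[61,-280,-125,0,0,0,20],[72,-325,-125,0,0,0,20],[76,-347,-125,0,0,0,20],[76,-347,-125,0,0,0,20],[76,-347,-125,0,0,0,20]]]'
python3 - <<'E'
from h import *
s=arm.get_state(); C=np.array([.5642,-.0502]); y=s["ee_rot"][2]; D=(C-s["eef_pos"][:2])*1000
print("tool err",D@[np.cos(y),np.sin(y)],D@[np.sin(y),-np.cos(y)],"down to floor",s["eef_pos"][2]*1000-67.6)
w,d=grab_frame("wrist"); side,_=grab_frame("side"); sc,_=grab_frame("scene")
o=np.zeros((480,800,3),np.uint8); o[:300,:400]=cv2.resize(w,(400,300)); a=side[190:350,240:400]; o[:400,400:800]=cv2.resize(a,(400,400),interpolation=cv2.INTER_CUBIC)
cv2.imwrite("pics/over6.png",o)
E
```

```text
t: 10.52
eef_pos: [0.5633, -0.0503, 0.1853]
ee_rot: [3.141, -0.0, -2.981]
force: [-0.1, 0.7, -2.4]
width: 0.0276
gripper_force: 20.0
tool err -0.8825252577651402 -0.06724868121291168 down to floor 117.70573799752617
```

View pics/over6.png

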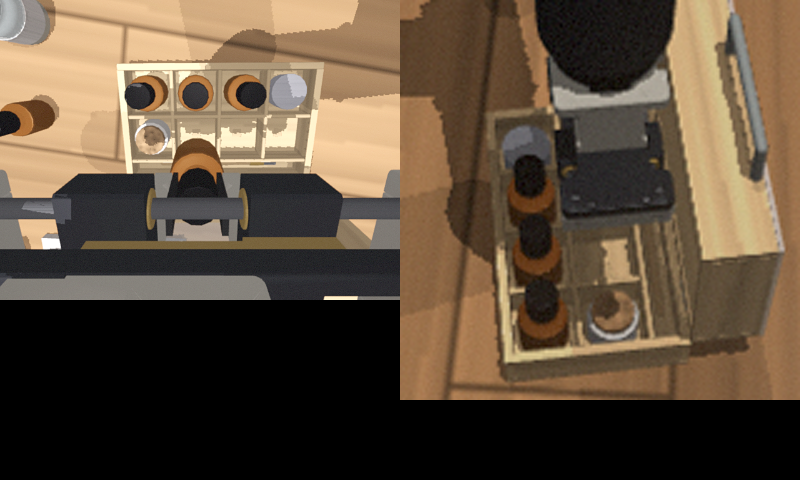

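The bottle hangs upright in the wrist view at (197,190). In the side crop the pot is at (612,315) and the hand is clear of the lid. Lowering it.

```bash
python3 -m jog '[[[-1,0,30,0,0,0,20],[-1,0,60,0,0,0,20],[-1,0,80,0,0,0,20],[-1,0,95,0,0,0,20],[-1,0,105,0,0,0,20],[-1,0,110,0,0,0,20],[-1,0,110,0,0,0,20]]]'
```

```text
t: 11.55
eef_pos: [0.5646, -0.0504, 0.0757]
ee_rot: [-3.142, 0.0, -2.981]
force: [-0.3, -0.5, -1.1]
width: 0.0275
gripper_force: 19.9
```

```bash
python3 -m jog '[[[0,0,4,0,0,0,20],[0,0,7,0,0,0,20],[0,0,9,0,0,0,20],[0,0,9,0,0,0,20]]]'
```

```text
t: 12.05
eef_pos: [0.5649, -0.0508, 0.0674]
ee_rot: [-3.141, 0.001, -2.98]
force: [-0.8, -0.8, 4.7]
width: 0.0273
gripper_force: 20.0
```

```bash
python3 -m jog '[[[0,0,-1,0,0,0,37],[0,0,-1,0,0,0,37],[0,0,-1,0,0,0,37],[0,0,-25,0,0,0,37],[0,0,-70,0,0,0,37],[0,0,-115,0,0,0,37],[-8,45,-125,0,0,0,46],[-17,97,-125,0,0,0,46],[-26,150,-125,0,0,0,46],[-35,203,-125,0,0,0,46],[-45,260,-125,0,0,0,46],[-55,317,-125,0,0,0,46],[-65,374,-125,0,0,0,46],[-72,420,-125,0,0,0,46],[-75,436,-125,0,0,0,46],[-75,436,-125,0,0,0,46],[-75,436,-125,0,0,0,46]]]'
python3 cap.py wB "(.5687,.3916)"
```

```text
t: 14.18
eef_pos: [0.5687, 0.3909, 0.1915]
ee_rot: [-3.141, -0.0, -2.981]
force: [0.7, 0.1, 0.2]
width: 0.0461
gripper_force: 0.0
(.5687,.3916) 1161 [0.5677 0.3916 0.0897] [0.027 0.028 0.01 ]
 circle [0.5688 0.3918] r 13.983206748962402 tool mm -0.3 0.9 dz to .061: 130.5
```

```bash
python3 -m jog '[[[0,1,40,0,0,0,46],[0,1,80,0,0,0,46],[0,1,115,0,0,0,46],[0,1,130,0,0,0,46],[0,1,130,0,0,0,46],[0,1,130,0,0,0,20],[0,1,130,0,0,0,20],[0,1,130,0,0,0,20],[0,1,130,0,0,0,20],[0,1,95,0,0,0,20],[0,1,50,0,0,0,20],[0,1,10,0,0,0,20],[0,1,0,0,0,0,20]]]' 20
```

```text
t: 15.85
eef_pos: [0.5693, 0.3939, 0.1947]
ee_rot: [3.139, 0.004, -2.981]
force: [-0.6, 0.4, -0.9]
width: 0.0278
gripper_force: 19.9
```

```bash
python3 -m jog '[[[8,-40,0,0,0,0,20],[18,-90,0,0,0,0,20],[29,-145,0,0,0,0,20],[40,-200,0,0,0,0,20],[51,-255,0,0,0,0,20],[63,-310,0,0,0,0,20],[72,-355,0,0,0,0,20],[76,-376,0,0,0,0,20],[76,-376,0,0,0,0,20],[76,-376,0,0,0,0,20]]]'
python3 - <<'E'
from h import *
s=arm.get_state(); C=np.array([.5542,.0090]); y=s["ee_rot"][2]; D=(C-s["eef_pos"][:2])*1000
print("tool err",D@[np.cos(y),np.sin(y)],D@[np.sin(y),-np.cos(y)],"down to floor",s["eef_pos"][2]*1000-67.4)
E
```

```text
t: 17.1
eef_pos: [0.5534, 0.0099, 0.1909]
ee_rot: [3.141, -0.001, -2.981]
force: [0.2, 0.8, -0.8]
width: 0.0279
gripper_force: 19.9
tool err -0.6468504320106714 -1.0100275185837007 down to floor 123.508309002783
```

```bash
python3 -m jog '[[[-1,-1,35,0,0,0,20],[-1,-1,70,0,0,0,20],[-1,-1,92,0,0,0,20],[-1,-1,105,0,0,0,20],[-1,-1,113,0,0,0,20],[-1,-1,117,0,0,0,20],[-1,-1,117,0,0,0,20]]]'
```

```text
t: 17.98
eef_pos: [0.5551, 0.0089, 0.0749]
ee_rot: [3.142, 0.001, -2.981]
force: [0.4, 0.2, -0.7]
width: 0.0278
gripper_force: 19.9
```

```bash
python3 -m jog '[[[0,0,4,0,0,0,20],[0,0,7,0,0,0,20],[0,0,8,0,0,0,20],[0,0,9,0,0,0,20],[0,0,9,0,0,0,20]]]'
```

```text
t: 18.6
eef_pos: [0.5561, 0.0082, 0.0683]
ee_rot: [-3.14, 0.003, -2.98]
force: [-4.9, -3.3, 20.0]
width: 0.0277
gripper_force: 20.0
```

```bash
python3 -m jog '[[[0,0,4,0,0,0,37],[0,0,4,0,0,0,37],[0,0,4,0,0,0,37],[0,0,-25,0,0,0,37],[0,0,-70,0,0,0,37],[0,0,-115,0,0,0,37],[4,-45,-130,0,0,0,46],[9,-95,-130,0,0,0,46],[14,-145,-130,0,0,0,46],[19,-195,-130,0,0,0,46],[24,-245,-130,0,0,0,46],[27,-280,-130,0,0,0,46],[27,-286,-130,0,0,0,46],[27,-286,-130,0,0,0,46],[27,-286,-130,0,0,0,46]]]'
python3 cap.py wC "(.574,-.278)"; python3 lid.py 2>/dev/null
```

```text
t: 20.48
eef_pos: [0.5741, -0.2768, 0.1956]
ee_rot: [3.141, 0.0, -2.98]
force: [0.1, -0.4, 0.0]
width: 0.0461
gripper_force: 0.0
(.574,-.278) 1129 [ 0.5733 -0.2794  0.0897] [0.027 0.027 0.01 ]
 circle [ 0.5744 -0.2794] r 13.927495956420898 tool mm 0.1 -2.6 dz to .061: 134.6
scene 1924 1924 a= [-0.01020895  0.06137226] lid angle 1.5605877353939086 z range 0.060015912696404654 0.18995158497666387
```

View pics/wC.png

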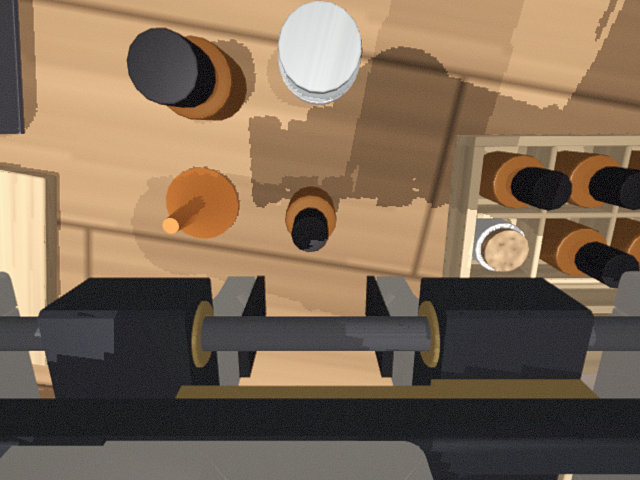

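The wrist view shows the last amber spare at (311,225) between the funnel (202,202) and the case. The bottle in pocket 6 stands at (590,252). Picking up spare C.

```bash
python3 -m jog '[[[0,-3,40,0,0,0,46],[0,-3,80,0,0,0,46],[0,-3,115,0,0,0,46],[0,-3,134,0,0,0,46],[0,-3,134,0,0,0,46],[0,-3,134,0,0,0,20],[0,-3,134,0,0,0,20],[0,-3,134,0,0,0,20],[0,-3,134,0,0,0,20]]]' 20
python3 -m jog '[[[0,0,-35,0,0,0,20],[0,0,-80,0,0,0,20],[0,0,-125,0,0,0,20],[0,0,-150,0,0,0,20],[0,0,-150,0,0,0,20]]]'
```

```text
t: 21.75
eef_pos: [0.5752, -0.281, 0.0628]
ee_rot: [-3.141, 0.002, -2.981]
force: [0.3, 1.8, 6.0]
width: 0.0276
gripper_force: 20.0
t: 22.38
eef_pos: [0.5753, -0.281, 0.2138]
ee_rot: [-3.14, 0.004, -2.981]
force: [0.3, 0.0, -1.2]
width: 0.0276
gripper_force: 20.0
```

```bash
python3 -m jog '[[[-3,40,0,0,0,0,20],[-7,90,0,0,0,0,20],[-10,140,0,0,0,0,20],[-14,190,0,0,0,0,20],[-18,240,0,0,0,0,20],[-22,290,0,0,0,0,20],[-25,335,0,0,0,0,20],[-26,349,0,0,0,0,20],[-26,349,0,0,0,0,20],[-26,349,0,0,0,0,20]]]'
python3 - <<'E'
from h import *
s=arm.get_state(); C=np.array([.5442,.0681]); y=s["ee_rot"][2]; D=(C-s["eef_pos"][:2])*1000
print("tool err",D@[np.cos(y),np.sin(y)],D@[np.sin(y),-np.cos(y)],"down to floor",s["eef_pos"][2]*1000-68.0)
E
```

```text
t: 23.62
eef_pos: [0.5439, 0.067, 0.2109]
ee_rot: [-3.141, -0.001, -2.981]
force: [-0.6, -0.3, -2.5]
width: 0.0275
gripper_force: 20.0
tool err -0.4210744969098192 0.9977642916227213 down to floor 142.90339664649107
```

```bash
python3 -m jog '[[[0,1,40,0,0,0,20],[0,1,80,0,0,0,20],[0,1,108,0,0,0,20],[0,1,124,0,0,0,20],[0,1,132,0,0,0,20],[0,1,136,0,0,0,20],[0,1,136,0,0,0,20]]]'
```

```text
t: 24.5
eef_pos: [0.5445, 0.069, 0.0761]
ee_rot: [3.141, 0.001, -2.981]
force: [0.3, 0.6, -0.3]
width: 0.0275
gripper_force: 20.0
```

```bash
python3 -m jog '[[[0,0,4,0,0,0,20],[0,0,7,0,0,0,20],[0,0,8,0,0,0,20],[0,0,8,0,0,0,20]]]'
```

```text
t: 25.0
eef_pos: [0.5446, 0.069, 0.0687]
ee_rot: [-3.141, 0.001, -2.98]
force: [-3.4, 0.4, 9.3]
width: 0.0277
gripper_force: 20.0
```

```bash
python3 -m jog '[[[0,0,2,0,0,0,37],[0,0,2,0,0,0,37],[0,0,2,0,0,0,37],[0,0,-25,0,0,0,37],[0,0,-70,0,0,0,37],[0,0,-120,0,0,0,37],[0,40,-150,0,0,0,40],[0,90,-150,0,0,0,40],[0,140,-150,0,0,0,40],[0,190,-150,0,0,0,40],[0,190,-150,0,0,0,40],[0,190,-150,0,0,0,40]]]'
python3 lid.py 2>/dev/null
python3 - <<'E'
from h import *
w,d=grab_frame("wrist"); s,ds=grab_frame("side"); W=cloud("side",ds)
for n,g in (("6",(.566,-.052)),("5",(.556,.007)),("4",(.546,.066))):
    z=W[...,2]; m=(np.hypot(W[...,0]-g[0],W[...,1]-g[1])<.03)&(z>.09)&(z<.12); print(n,m.sum(),W[m].mean(0).round(3),np.percentile(z[m],90).round(4))
o=np.zeros((590,800,3),np.uint8); o[:560,:560]=cv2.resize(s[190:360,230:400],(560,560),interpolation=cv2.INTER_CUBIC); o[:180,560:800]=cv2.resize(w,(240,180)); o[190:430,560:800]=cv2.resize(s[90:200,270:380],(240,240)); 
cv2.imwrite("pics/final.png",o)
E
```

```text
t: 26.5
eef_pos: [0.5134, 0.2564, 0.2172]
ee_rot: [-3.141, -0.001, -2.98]
force: [-0.3, -0.3, -0.2]
width: 0.0395
gripper_force: 0.0
scene 1921 1921 a= [-0.01014647  0.06134673] lid angle 1.5606502021596182 z range 0.0602461930005118 0.1898381239068972
6 135 [ 0.568 -0.054  0.098] 0.1002
5 126 [0.558 0.005 0.098] 0.1004
4 118 [0.547 0.065 0.097] 0.0998
```

View pics/final.png

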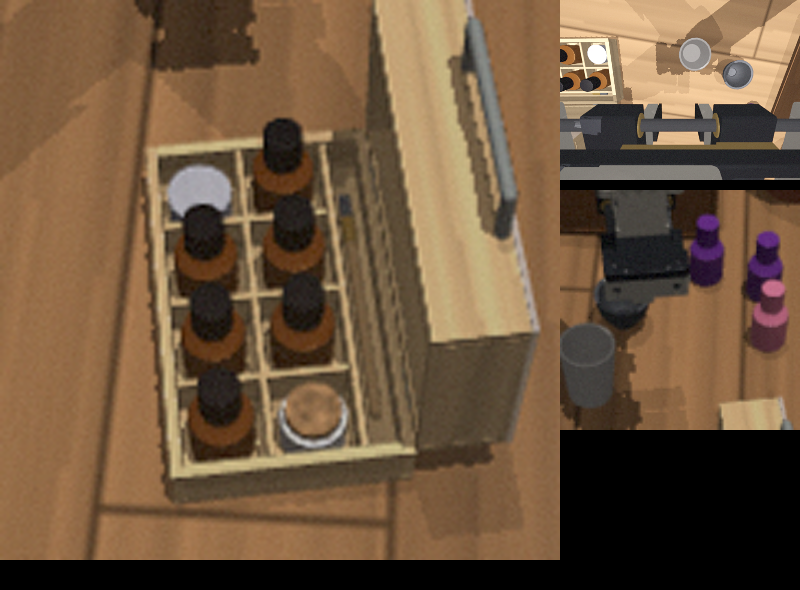

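The three bottles stand upright in pockets 4, 5 and 6, at crop positions (283,165), (294,240) and (303,320), with cap tops at 98 mm. The lid is upright, the bystanders in view have not moved, and the gripper touches nothing.

```bash
python3 -c "
from station import arm
print(arm.job_done())"
```

```text
the job is handed in; nothing more can be done
None
```

The job is handed in: the lid stands at about 1.56 rad, the three spare bottles are upright on the floors of pockets 4, 5 and 6, and nothing else in the case or on the bench was meant to be touched or seen to move (about 27 s of the 72 s used).

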